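# Lay a vase carton down in the labelling jig and push it home

## Robot

A 7-joint arm with a two-finger parallel gripper is mounted at the origin on the work surface. World frame = base frame: x ahead of the robot, y to its left, z up, the work surface at z = 0. Lengths are in m, angles in rad, forces in N, time in s.
With the tool pointing down it reaches from about 0.425 to 0.925 m from the base axis. Payload 6.8 kg.
Tool frame: the origin (TCP) lies on the centre line of the jaws, within the pads' length; the fingertips stand bot.tip_reach ahead of it and the grasp point (between the pads) lies 3 mm ahead of it (bot.tip_reach is the distance from the TCP to the fingertips, in m); z points along the fingers, y is the line along which they close (so a half turn about z gives the same grasp; the last joint's range is limited). The gripper opens to 85 mm and grips with 20 to 120 N. Pads are 22 mm wide; open, the fingers measure 114 mm over their backs; the gripper's body (76 mm by 85 mm) begins 54 mm behind the grasp point. The pads swing forward as they close: fully open they stand 13 mm farther back than shut.
Start: joints at [-1.393, 0.477, 0.022, 1.555, -0.011, 1.109, -0.083], TCP at [0.19, 0.648, 0.253] pointing down, gripper open.
Joint ranges: [-2.96, 2.96], [-0.34, 2.1], [-1.41, 1.46], [0.24, 2.44], [-1.37, 4.51], [0.17, 1.92], [-2.96, 2.96]. Speed limits (rad/s): [2.39, 2.39, 3.14, 3.14, 3.14, 3.14, 3.14].

## Interface

Orientations are given as a unit quaternion [w, x, y, z].
In Python, from station import bot gives the robot as it stands.
- The arm moves only by the tool jog_arm, never from a script. Its argument "deltas" is a list of rows, each a list of 7 numbers: the shift along the world's x, y, z in m, then the turn, a rotation vector about the world's x, y, z in rad, then the opening, from 0 (shut) to 1 (fully open). In form: [[x, y, z, rx, ry, rz, grip], ...]. A call has 1 to 10 rows; each row shifts and turns the commanded pose from where the row before left it; what a row does not reach is not made up. A row lasts 1/10 s, in which the tool goes at most 50 mm and 8.59 degrees, less where a joint would pass 70% of its speed; a pose out of reach is approached as far as the arm can. A call with a gripper value outside its range is refused whole. The fingers move at their own pace and stop on an object; "newtons" is the grip in N (left out, the last holds). Time passes only in rows, so rows that do not move let the fingers close. It gives the time, the measured TCP pose, the force, the opening and the grip force at its end, in the units of the state.
- bot.get_obs(): the state, without advancing time (a new reading comes with each control period).
- bot.read_camera(name): name is "scene" or "side" or "wrist"; returns a dict with "img" (420x560x3 uint8, red, green, blue), "K" (3x3 intrinsics, pixels), "eye" and "attitude" of the camera in the world. Camera axes: x right, y down, z forward; pixel columns grow to the right and rows downward; lengths in m; the calibration is good to about 2 mm. A picture is of the moment at which its call begins. There is no depth.
- bot.hand_in(): hands the job in; it is judged then, once.
The state is a dict: "t": time; "q": joint angles; "joint_vel": joint speeds; "joint_torque": joint torques, N m; "eef_pos": TCP position; "tool_rot": TCP orientation; "contact_force": force on the tool from outside, world axes, zero at the start; "torque": the same for the moment, N m; "gripper_width": opening from 0.0 (shut) to 1.0 (fully open); "grasp_force": force on a finger pad.
Only numpy, scipy, OpenCV 4.12 (cv2) and the standard library are available. Lean on these libraries where they do the work, as an engineer would, in place of code of your own. Each camera call takes 0.05 s, during which the arm holds its last target. There are 200 camera calls.

## Task

The packed vase carton stands on its end on the open end of the labelling jig. Without picking it up, push it high on the side that has the round window so that it topples along the jig onto its plain back, window up; then square it against the fence, slide it past the sprung side guide and press it firmly home against the plate of the end stop, wherever that is set, keeping it pressed there for a moment before you let go. Never press the carton with more than about 25 N, and leave the things around the jig where they are.

Things in the scene. Friction and masses are not known exactly. Their poses are not given: they have to be found in the camera images.
- carton: Closed plain brown carton, rigid, 90 (own x) x 104 (own y) x 165 mm (own z), 0.3 to 0.7 kg, evenly weighted, too wide to grip. Origin: centre of the end face it stands on (middle of the carton 82.5 mm along own +z). Laid down rightly, own x points straight down, own z along the jig's x, and the origin is the rear end's centre, 60 mm above the table.
- window (a point): Centre of the round dark window, 68 mm diameter, flush in the middle of the carton's 104 x 165 mm face at its own -x; the opposite face is the plain back. At the start the window faces the open end of the jig (jig -x). A push at about four fifths of the carton's height tips it over; a push at half its height or lower may only slide it.
- jig: Metal labelling jig, fixed. Own x: feed direction along the bed to the end stop; own y: from the fence across to the side guide; z up; origin on the table. Bed: top 15 mm above the table, x -250 to 250, y -85 to 85 mm. A label roll, 135 mm high, stands at x 280 to 390 mm. Friction on cardboard 0.48 to 0.75. Lying home the carton's origin is at x 20 to 35 (as the stop is set), y -3, z 60 mm.
- bed_entry (a point): Middle of the open end of the bed, on its top (jig x -250, y 0, z 15 mm). At the start the carton's origin stands 80 to 130 mm from it along the jig's x, the carton's side 15 to 27 mm clear of the fence and turned up to 4 degrees. The toppled carton's front end comes to about x 40 to 110 mm in the jig's frame and must be slid 7 to 16 cm.
- fence_face (a point): Point on the foot of the fence's face to the carton (jig x 0, y -55, z 15 mm). The fence is a straight rigid steel rail along the bed, x -230 to 216 mm in the jig's frame, 18 mm thick, its top 45 mm above the table.
- end_stop: End stop across the end of the bed: a fixed steel bracket, 85 mm wide, 60 mm high, carrying a stiff flat steel plate, 75 mm wide, its top 63 mm above the table, on a setting screw. Origin: foot of the bracket's face (jig x 212, y 0, z 15 mm), axes as the jig's. The plate's face, which the carton comes home against, stands 12 to 27 mm in front of it, as last set: not measured, to be felt for.
- side_guide (a joint): Travel (m) of the sprung side guide: a steel shoe facing the fence, pushed straight back (jig +y) by the carton; 0 at rest, 0.016 at most, 0.008 with a carton squared to the fence. Spring force about 1.5 N at rest, 3.1 N at 8 mm. Its flat face at rest is at jig y 41 mm, x 151 to 175 mm; shoe 19 to 55 mm above the table; housing behind it to y 125, top 51 mm.
- guide_shoe (a point): Outer end of the shoe's lead-in at rest (jig x 115, y 54, z 37 mm); from here a straight 20 degree lead-in closes to y 41 mm at x 151 mm. A carton more than 5 mm off the fence catches on this end. The guide only rubs (pushing the carton on takes 3 to 12 N); the plate beyond is hard and the push rises steeply there.
- spare_carton: Bystander: another carton of the same size without a window, standing beyond the fence; origin at the centre of its underside.
- vase_tall: Bystander: black cylindrical vase with a gilt band, 84 mm diameter, 150 mm high, standing beyond the fence; origin at the centre of its underside.
- vase_short: Bystander: black cylindrical vase, 72 mm diameter, 110 mm high, standing beyond the fence; origin at the centre of its underside.
- paint_pot: Bystander: small white lidded pot, 54 mm diameter, 32 mm high, on the guide's side of the jig; origin at the centre of its underside.
- candle_tin: Bystander: tealight tin, 40 mm diameter, 18 mm high, on the guide's side of the jig; origin at the centre of its underside.
- varnish_jar: Bystander: small amber jar, 54 mm diameter, 75 mm high, on the guide's side of the jig near its stop end; origin at the centre of its underside.
- brush_jar: Bystander: white ceramic jar with brushes, 72 mm diameter, jar 90 mm and brushes about 190 mm high, beyond the fence near the stop end; origin at the centre of its underside.
- tape_roll: Bystander: brown parcel tape roll lying flat, 95 mm diameter, 30 mm high, on the guide's side near the open end of the jig; origin at the centre of its underside.

How it is judged:
By the outcome, as a careful person would: the job done as asked, in the order asked, and still so for the second after the job is handed in, with the robot touching nothing.
It also fails if it takes over 72 s, if anything falls off the work surface, if the arm or the gripper's body presses on something with over 40 N, if the wrist force passes 120 N, or if a joint passes its speed limit or range.

## Working session

There is one attempt and no reset: what is moved stays moved. The work goes in short steps, Python scripts to look and compute and a tool call to move; the robot and the scene stay as the last step left them, time stands still between calls to the robot, and variables do not carry over. Pictures are saved under pics/ and viewed, at most 10 in all, crops included, and the job is handed in when it is done.

Besides the shell and the picture viewer there is one more tool, called by a JSON object that holds its "method" and its "body", one argument or row to a line. jog_arm: Moves the arm, as the interface text tells. Its arguments: {"type":"object","properties":{"deltas":{"type":"array"},"newtons":{"type":"number"}},"required":["deltas"]}

```bash
mkdir -p pics; ls
python3 - <<'E'
from station import bot
import cv2,numpy as np,pickle
d={}
for n in ("scene","side"):
    c=bot.read_camera(n); d[n]=c; cv2.imwrite(f"pics/{n}0.png",c["img"][:,:,::-1]); print(n,c["K"],c["eye"],c["attitude"])
pickle.dump(d,open("cam0.pkl","wb"))
print(bot.get_obs(),bot.tip_reach)
E
```

```text
pics
scene [[403.23612162   0.         286.31359987]
 [  0.         403.23612162 209.1915999 ]
 [  0.           0.           1.        ]] [ 1.0244068  -0.02381769  0.70352423] [-0.25184445  0.71089518  0.61773812 -0.22271512]
side [[389.61259259   0.         280.05230626]
 [  0.         389.61259259 208.97194916]
 [  0.           0.           1.        ]] [0.23899482 0.58425475 0.55819041] [ 0.12844611 -0.23108549  0.86090776 -0.43467104]
{'t': 0.1, 'q': array([-1.39312481,  0.4777295 ,  0.02232206,  1.55634405, -0.01153714,
        1.10929676, -0.08309965]), 'joint_vel': array([ 0.00050628, -0.00060891,  0.00055527, -0.00105377,  0.00222404,
       -0.00079426, -0.00130114]), 'joint_torque': array([ 4.57763497e-03, -5.97762930e+01,  1.61358386e+00, -2.81955045e+01,
        1.27685085e-02,  5.04531810e-03,  1.88757554e-05]), 'eef_pos': array([0.19012729, 0.64715368, 0.25241801]), 'tool_rot': array([-7.89455493e-05,  1.42389024e-01,  9.89810429e-01, -8.21568992e-04]), 'contact_force': array([-0.4504923 ,  0.4752984 , -0.10512528]), 'torque': array([ 0.00748597, -0.0245203 , -0.03750565]), 'grasp_force': 0.0, 'gripper_width': 0.9971562160619944} 0.022
```

View pics/scene0.png

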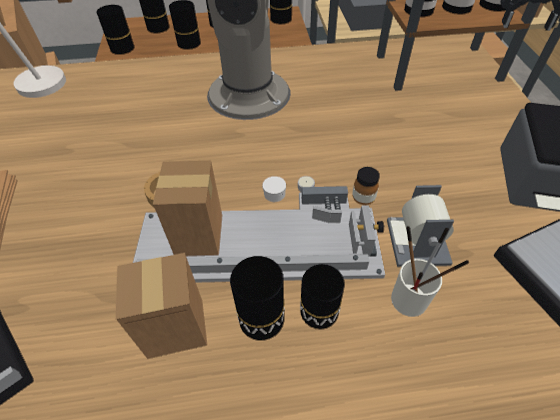

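View pics/side0.png

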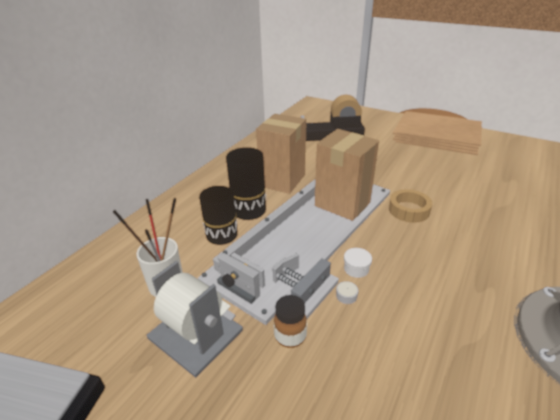

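```bash
cat > h.py <<'E'
import numpy as np,pickle,cv2
from scipy.spatial.transform import Rotation as R
def rot(c): q=c["attitude"]; return R.from_quat([q[1],q[2],q[3],q[0]]).as_matrix()
def ray(c,u,v,z):
    d=rot(c)@np.linalg.inv(c["K"])@np.array([u,v,1.]); e=np.array(c["eye"]); return e+d*(z-e[2])/d[2]
def proj(c,p):
    x=c["K"]@rot(c).T@(np.array(p)-c["eye"]); return x[:2]/x[2]
E
python3 - <<'E'
from h import *
d=pickle.load(open("cam0.pkl","rb"))
a=d["scene"]["img"][150:285,125:390,::-1]; b=d["side"]["img"][120:320,190:400,::-1]
cv2.imwrite("pics/c1.png",cv2.resize(a,None,fx=3,fy=3,interpolation=cv2.INTER_CUBIC))
cv2.imwrite("pics/c2.png",cv2.resize(b,None,fx=3,fy=3,interpolation=cv2.INTER_CUBIC))
c=d["scene"]
for uv in [(142,214),(132,265),(384,277),(375,206)]: print(uv,ray(c,*uv,.015))
E
```

```text
(142, 214) [ 0.43446755 -0.26484146  0.015     ]
(132, 265) [ 0.5642355  -0.27323776  0.015     ]
(384, 277) [0.66081312 0.21384955 0.015     ]
(375, 206) [0.48477286 0.24583886 0.015     ]
```

View pics/c1.png

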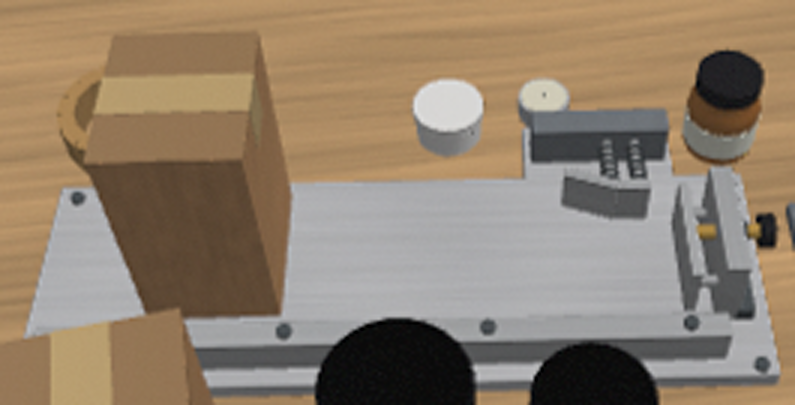

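View pics/c2.png

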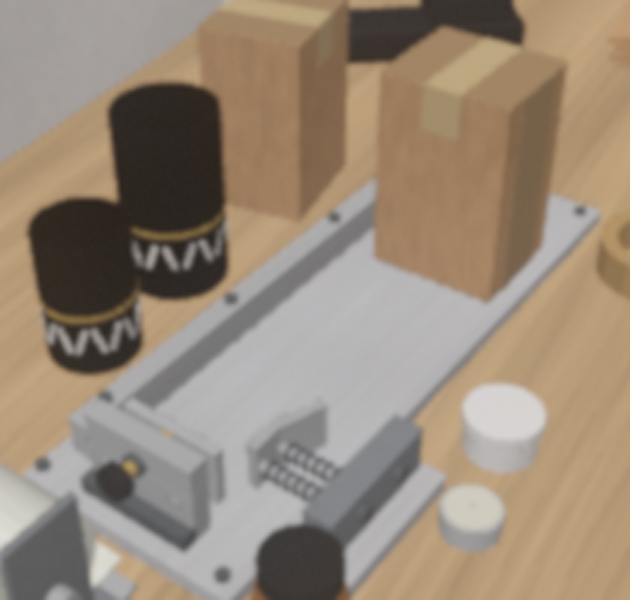

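Run:
```python
from h import *
d=pickle.load(open("cam0.pkl","rb"))
def S(n,u,v,z):
    o=(125,150) if n=="scene" else (190,120)
    p=ray(d[n],o[0]+(u-1)/3,o[1]+(v-1)/3,z); print(n,(u,v),p.round(4)); return p
print("bed")
A=S("scene",65,187,.015);B=S("scene",778,375,.015);C=S("scene",739,172,.015);D=S("side",598,212,.015)
S("side",437,482,.015)
print("fence top z.045 inner");f1=S("scene",190,318,.045);f2=S("scene",728,315,.045)
print("screws");S("scene",78,198,.015);S("scene",762,364,.015);S("side",580,211,.015);S("side",222,575,.015);S("side",43,465,.015)
print("carton top");T=[S("scene",*p,.18) for p in [(113,34),(258,32),(243,160),(85,163)]]
T2=[S("side",*p,.18) for p in [(445,27),(565,65),(510,107),(380,67)]]
[S("side",*p,.015) for p in [(375,262),(487,300),(543,247)]]
print(np.mean(T,0),np.mean(T2,0))
for t in (T,T2):print([np.linalg.norm(t[i]-t[i-1]).round(4) for i in range(4)],[np.degrees(np.arctan2(*(t[i]-t[i-1])[1::-1])).round(1) for i in range(4)])
print("diag",np.linalg.norm(A-B),np.hypot(.5,.17))
print("plate top z.063");S("scene",675,190,.063);S("scene",692,270,.063)
print("shoe top .055");S("scene",563,180,.055);S("scene",603,190,.055);S("scene",645,190,.055)
```

```text
bed
scene (65, 187) [ 0.4301 -0.2559  0.015 ]
scene (778, 375) [0.6558 0.2153 0.015 ]
scene (739, 172) [0.4863 0.2363 0.015 ]
side (598, 212) [ 0.4297 -0.252   0.015 ]
side (437, 482) [0.4207 0.0946 0.015 ]
fence top z.045 inner
scene (190, 318) [ 0.5781 -0.1572  0.045 ]
scene (728, 315) [0.6247 0.1859 0.045 ]
screws
scene (78, 198) [ 0.4419 -0.2457  0.015 ]
scene (762, 364) [0.6464 0.2074 0.015 ]
side (580, 211) [ 0.4432 -0.2463  0.015 ]
side (222, 575) [0.4989 0.2231 0.015 ]
side (43, 465) [0.6469 0.2057 0.015 ]
carton top
scene (113, 34) [ 0.452  -0.1805  0.18  ]
scene (258, 32) [ 0.4631 -0.0912  0.18  ]
scene (243, 160) [ 0.5668 -0.1017  0.18  ]
scene (85, 163) [ 0.5563 -0.1904  0.18  ]
side (445, 27) [ 0.5527 -0.1897  0.18  ]
side (565, 65) [ 0.4518 -0.171   0.18  ]
side (510, 107) [ 0.4631 -0.0937  0.18  ]
side (380, 67) [ 0.5662 -0.1059  0.18  ]
side (375, 262) [ 0.5603 -0.0979  0.015 ]
side (487, 300) [ 0.4645 -0.0949  0.015 ]
side (543, 247) [ 0.4519 -0.1815  0.015 ]
[ 0.5095199  -0.14094896  0.18      ] [ 0.5084615  -0.14006027  0.18      ]
[np.float64(0.1048), np.float64(0.09), np.float64(0.1042), np.float64(0.0894)] [np.float64(174.6), np.float64(82.9), np.float64(-5.8), np.float64(-96.7)]
[np.float64(0.0849), np.float64(0.1026), np.float64(0.0781), np.float64(0.1038)] [np.float64(-99.1), np.float64(169.5), np.float64(81.7), np.float64(-6.7)]
diag 0.5225020219715225 0.5281098370604358
plate top z.063
scene (675, 190) [0.5331 0.171  0.063 ]
scene (692, 270) [0.5991 0.1662 0.063 ]
shoe top .055
scene (563, 180) [0.5073 0.0989 0.055 ]
scene (603, 190) [0.5199 0.1245 0.055 ]
scene (645, 190) [0.524  0.1531 0.055 ]
```

The scene shows the carton at the open end of the jig and the fence on the far (+x) side. Jig centre is about (0.545, -0.020) with yaw 83.2°. The carton is at jig x -124, y +21, nearly square, and all of this agrees with the given sizes. I'll move around to behind the carton.

{"method": "jog_arm", "body": {
  "deltas": [
    [0.027,-0.045,0.005,0,0,-0.11,0.6],
    [0.027,-0.045,0.005,0,0,-0.11,0.6],
    [0.027,-0.045,0.005,0,0,-0.11,0.6],
    [0.027,-0.045,0.005,0,0,-0.11,0.6],
    [0.027,-0.045,0.005,0,0,-0.11,0.6],
    [0.027,-0.045,0.005,0,0,-0.11,0.6],
    [0.027,-0.045,0.005,0,0,-0.11,0.6],
    [0.027,-0.045,0.005,0,0,-0.11,0.6],
    [0.027,-0.045,0.005,0,0,-0.11,0.6],
    [0.027,-0.045,0.005,0,0,-0.11,0.6]
  ]
}}

```text
t: 1.1
eef_pos: [0.4468, 0.2188, 0.3009]
tool_rot: [-0.0, 0.64, 0.768, 0.0]
contact_force: [0.2, -0.6, 0.4]
gripper_width: 0.6
grasp_force: 0.0
```

{"method": "jog_arm", "body": {
  "deltas": [
    [0.004,-0.043,0,0,0,-0.03,0.6],
    [0.004,-0.043,0,0,0,-0.03,0.6],
    [0.004,-0.043,0,0,0,-0.03,0.6],
    [0.004,-0.043,0,0,0,-0.03,0.6],
    [0.004,-0.043,0,0,0,-0.03,0.6],
    [0.004,-0.043,0,0,0,-0.03,0.6],
    [0.004,-0.043,0,0,0,-0.03,0.6],
    [0.004,-0.043,0,0,0,-0.03,0.6],
    [0.004,-0.043,0,0,0,-0.03,0.6],
    [0,0,0,0,0,0,0.6]
  ]
}}

```text
t: 2.1
eef_pos: [0.4814, -0.1724, 0.301]
tool_rot: [0.001, 0.74, 0.673, -0.001]
contact_force: [-0.1, -0.1, 0.2]
gripper_width: 0.598
grasp_force: 0.0
```

{"method": "jog_arm", "body": {
  "deltas": [
    [0.007,-0.02,0,0,0,-0.024,0.6],
    [0.007,-0.02,0,0,0,0,0.6],
    [0.006,-0.02,0,0,0,0,0.6],
    [0,0,-0.034,0,0,0,0.6],
    [0,0,-0.034,0,0,0,0.6],
    [0,0,-0.034,0,0,0,0.6],
    [0,0,-0.034,0,0,0,0.6],
    [0,0,0,0,0,0,0.6]
  ]
}}

```text
t: 2.9
eef_pos: [0.4996, -0.224, 0.1608]
tool_rot: [-0.004, 0.744, 0.668, -0.002]
contact_force: [-1.0, -0.0, -0.9]
gripper_width: 0.599
grasp_force: 0.0
```

```bash
cat > st.py <<'E'
from station import bot
from h import *
o=bot.get_obs(); c=np.array([.5446,-.0198]); a=np.radians(83.2)
u=np.array([np.cos(a),np.sin(a)]); v=np.array([-u[1],u[0]]); p=o["eef_pos"][:2]-c
q=o["tool_rot"]; Y=R.from_quat([q[1],q[2],q[3],q[0]]).as_matrix()[:,1]
f=o["contact_force"]
print("t",o["t"],"pos",o["eef_pos"].round(4),"jig",(p@u).round(4),(p@v).round(4),"yhead",np.degrees(np.arctan2(Y[1],Y[0])).round(2),"Fjig",(f[:2]@u).round(1),(f[:2]@v).round(1),f[2].round(1))
E
python3 st.py
python3 - <<'E'
from h import *
from station import bot
for n in ["side"]:
    cv2.imwrite("pics/side1.png",bot.read_camera(n)["img"][:,:,::-1])
E
```

```text
t 2.9 pos [ 0.4996 -0.224   0.1608] jig -0.2081 0.0205 yhead -6.19 Fjig -0.1 0.9 -0.9
```

View pics/side1.png

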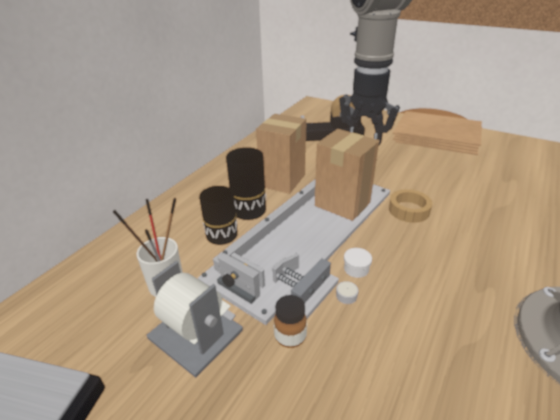

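The gripper stands behind the carton at (370,110), centred on it. Now the high push along jig +x.

{"method": "jog_arm", "body": {
  "deltas": [
    [0.0006,0.005,0,0,0,0,0.6],
    [0.0006,0.005,0,0,0,0,0.6],
    [0.0006,0.005,0,0,0,0,0.6],
    [0.0006,0.005,0,0,0,0,0.6],
    [0.0006,0.005,0,0,0,0,0.6],
    [0.0006,0.005,0,0,0,0,0.6],
    [0.0006,0.005,0,0,0,0,0.6],
    [0.0006,0.005,0,0,0,0,0.6],
    [0.0006,0.005,0,0,0,0,0.6],
    [0.0006,0.005,0,0,0,0,0.6]
  ]
}}

```text
t: 3.95
eef_pos: [0.5084, -0.1758, 0.1647]
tool_rot: [0.0, 0.745, 0.667, 0.0]
contact_force: [-0.5, -1.7, 2.1]
gripper_width: 0.602
grasp_force: 0.9
```

```bash
python3 st.py
python3 - <<'E'
from h import *
from station import bot
a=bot.read_camera("side")["img"][60:300,180:460,::-1]
b=bot.read_camera("scene")["img"][60:300,100:380,::-1]
cv2.imwrite("pics/tip.png",cv2.resize(np.hstack([a,b]),None,fx=1.42,fy=1.42))
E
```

```text
t 3.95 pos [ 0.5084 -0.1758  0.1647] jig -0.1592 0.0174 yhead -6.26 Fjig -1.7 0.3 2.1
```

View pics/tip.png

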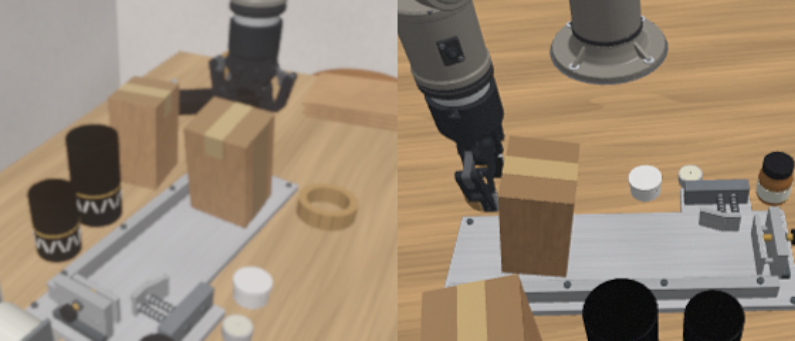

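The carton is starting to tip, with its rear edge lifting and about 2 N on the tool. I'll keep pushing.

{"method": "jog_arm", "body": {
  "deltas": [
    [0.0006,0.005,0,0,0,0,0.6],
    [0.0006,0.005,0,0,0,0,0.6],
    [0.0006,0.005,0,0,0,0,0.6],
    [0.0006,0.005,0,0,0,0,0.6],
    [0.0006,0.005,0,0,0,0,0.6],
    [0.0006,0.005,0,0,0,0,0.6],
    [0.0006,0.005,0,0,0,0,0.6],
    [0.0006,0.005,0,0,0,0,0.6],
    [0.0006,0.005,0,0,0,0,0.6],
    [0.0006,0.005,0,0,0,0,0.6]
  ]
}}

```text
t: 5.05
eef_pos: [0.5144, -0.1257, 0.1647]
tool_rot: [-0.0, 0.745, 0.668, -0.0]
contact_force: [-0.0, 0.0, -0.5]
gripper_width: 0.603
grasp_force: 0.0
```

{"method": "jog_arm", "body": {
  "deltas": [
    [0.0003,0.003,0,0,0,0,0.6],
    [0,0,0,0,0,0,0.6],
    [0,0,0,0,0,0,0.6],
    [0,0,0,0,0,0,0.6]
  ]
}}

```text
t: 5.45
eef_pos: [0.5146, -0.1235, 0.1648]
tool_rot: [0.0, 0.745, 0.667, -0.0]
contact_force: [0.3, 1.1, 0.7]
gripper_width: 0.6
grasp_force: 0.0
```

```bash
python3 st.py
python3 - <<'E'
from h import *
from station import bot
d={n:bot.read_camera(n) for n in("scene","side")}
pickle.dump(d,open("cam2.pkl","wb"))
a=d["side"]["img"][100:300,190:400,::-1]
b=d["scene"]["img"][120:290,110:390,::-1]
cv2.imwrite("pics/lay.png",cv2.resize(b,None,fx=2.8,fy=2.8,interpolation=cv2.INTER_CUBIC))
cv2.imwrite("pics/lay2.png",cv2.resize(a,None,fx=2.8,fy=2.8,interpolation=cv2.INTER_CUBIC))
E
```

```text
t 5.45 pos [ 0.5146 -0.1235  0.1648] jig -0.1065 0.0175 yhead -6.27 Fjig 1.1 -0.1 0.7
```

View pics/lay.png

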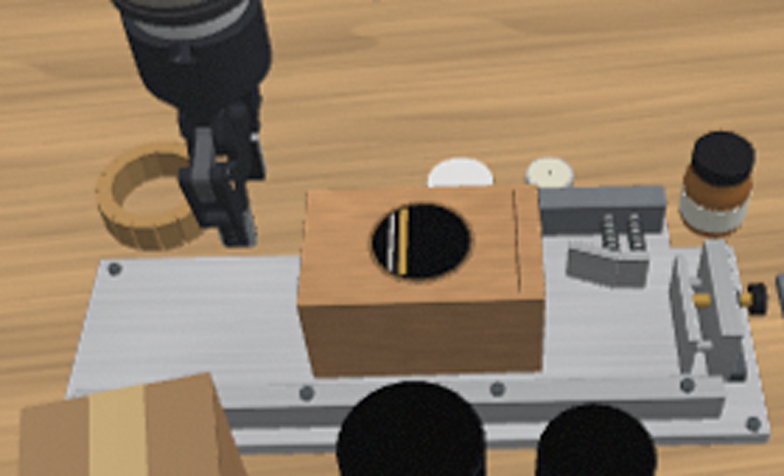

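The carton lies window up; its top corners in this crop are about (306,190), (529,186), (543,297) and (298,303). Next I'll measure its pose.

Run:
```python
from h import *
d=pickle.load(open("cam2.pkl","rb"))["scene"]; d0=pickle.load(open("cam0.pkl","rb"))["scene"]
c=np.array([.5446,-.0198]); a=np.radians(83.2); u=np.array([np.cos(a),np.sin(a)]); v=np.array([-u[1],u[0]])
T=[ray(d,110+(x-.9)/2.8,120+(y-.9)/2.8,.105)[:2] for x,y in [(306,190),(529,186),(543,297),(298,303)]]
J=[np.array([(t-c)@u,(t-c)@v]) for t in T]
print(np.array(J).round(4),np.mean(J,0),[np.linalg.norm(J[i]-J[i-1]).round(4) for i in range(4)],[np.degrees(np.arctan2(*(J[i]-J[i-1])[::-1])).round(1) for i in range(4)])
for n,x,y,z in [("pot",448,105,.032),("tin",543,97,.018),("jar",730,80,.075)]:
    p=ray(d0,125+x/3,150+y/3,z)[:2]; print(n,p.round(3),((p-c)@u).round(3),((p-c)@v).round(3))
```

```text
[[-0.0751  0.0722]
 [ 0.0849  0.0722]
 [ 0.0903 -0.0277]
 [-0.0717 -0.0288]] [0.00708595 0.02196944] [np.float64(0.1011), np.float64(0.16), np.float64(0.1), np.float64(0.162)] [np.float64(91.9), np.float64(-0.0), np.float64(-86.9), np.float64(-179.6)]
pot [0.406 0.031] 0.034 0.144
tin [0.395 0.106] 0.107 0.163
jar [0.45  0.231] 0.238 0.124
```

{"method": "jog_arm", "body": {
  "deltas": [
    [-0.012,-0.002,0.01,0,0,0.142,0.6],
    [-0.012,0.005,0,0,0,0.142,0.6],
    [-0.012,0.01,0,0,0,0.142,0.6],
    [-0.012,0.02,0,0,0,0.142,0.6],
    [-0.01,0.02,0,0,0,0.142,0.6],
    [-0.01,0.02,0,0,0,0.142,0.6],
    [-0.006,0.02,0,0,0,0.142,0.6],
    [0,0.02,0,0,0,0.142,0.6],
    [0,0.008,0,0,0,0.142,0.6],
    [0,0,0,0,0,0.142,0.6]
  ]
}}

```text
t: 6.55
eef_pos: [0.4407, -0.0009, 0.1748]
tool_rot: [0.0, 0.126, 0.992, 0.0]
contact_force: [-0.5, -0.4, 0.8]
gripper_width: 0.599
grasp_force: 0.0
```

{"method": "jog_arm", "body": {
  "deltas": [
    [0,0,0,0,0,0.142,0.6],
    [0,0,0,0,0,0,0.6],
    [0,0,0,0,0,0,0.6]
  ]
}}

```text
t: 6.85
eef_pos: [0.4407, -0.0025, 0.1748]
tool_rot: [0.0, 0.061, 0.998, 0.0]
contact_force: [-0.7, -1.2, -0.7]
gripper_width: 0.602
grasp_force: 0.0
```

```bash
python3 st.py
```

```text
t 6.85 pos [ 0.4407 -0.0025  0.1748] jig 0.0049 0.1052 yhead 82.99 Fjig -1.2 0.5 -0.7
```

{"method": "jog_arm", "body": {
  "deltas": [
    [0,0,-0.03,0,0,0,0.6],
    [0,0,-0.03,0,0,0,0.6],
    [0,0,-0.03,0,0,0,0.6],
    [0,0,-0.017,0,0,0,0.6],
    [0,0,0,0,0,0,0.6],
    [0,0,0,0,0,0,0.6]
  ]
}}

```text
t: 7.45
eef_pos: [0.4408, -0.0024, 0.068]
tool_rot: [-0.0, 0.06, 0.998, -0.0]
contact_force: [-0.8, -0.4, 0.8]
gripper_width: 0.602
grasp_force: 0.0
```

{"method": "jog_arm", "body": {
  "deltas": [
    [0.005,-0.0006,0,0,0,0,0.6],
    [0.005,-0.0006,0,0,0,0,0.6],
    [0.005,-0.0006,0,0,0,0,0.6],
    [0.003,-0.0004,0,0,0,0,0.6],
    [0.003,-0.0004,0,0,0,0,0.6],
    [0.003,-0.0004,0,0,0,0,0.6],
    [0.003,-0.0004,0,0,0,0,0.6],
    [0.003,-0.0004,0,0,0,0,0.6]
  ]
}}

```text
t: 8.25
eef_pos: [0.4707, -0.0061, 0.0676]
tool_rot: [-0.0, 0.059, 0.998, -0.0]
contact_force: [-1.5, 0.1, -0.6]
gripper_width: 0.598
grasp_force: 0.0
```

```bash
python3 st.py
```

```text
t 8.25 pos [ 0.4707 -0.0061  0.0676] jig 0.0049 0.075 yhead 83.24 Fjig -0.1 1.5 -0.6
```

{"method": "jog_arm", "body": {
  "deltas": [
    [0.002,-0.0002,0,0,0,0,0.6],
    [0.002,-0.0002,0,0,0,0,0.6],
    [0.002,-0.0002,0,0,0,0,0.6],
    [0.002,-0.0002,0,0,0,0,0.6]
  ]
}}

```text
t: 8.65
eef_pos: [0.4788, -0.0068, 0.0677]
tool_rot: [-0.0, 0.059, 0.998, -0.0]
contact_force: [-1.9, 0.5, -0.5]
gripper_width: 0.604
grasp_force: 0.0
```

{"method": "jog_arm", "body": {
  "deltas": [
    [0.002,-0.0002,0,0,0,0,0.6],
    [0.002,-0.0002,0,0,0,0,0.6],
    [0.001,-0.0001,0,0,0,0,0.6]
  ]
}}

```text
t: 8.95
eef_pos: [0.4814, -0.0072, 0.0673]
tool_rot: [-0.003, 0.058, 0.998, -0.0]
contact_force: [-9.3, 1.5, 4.9]
gripper_width: 0.602
grasp_force: 0.0
```

{"method": "jog_arm", "body": {
  "deltas": [
    [0,0,0,0,0,0,0.6],
    [0,0,0,0,0,0,0.6],
    [-0.01,0.0012,0,0,0,0,0.6],
    [-0.015,0.0018,0,0,0,0,0.6],
    [-0.01,0.0012,0,0,0,0,0.6],
    [0,0,0.03,0,0,0,0.6],
    [0,0,0.04,0,0,0,0.6],
    [0,0,0.04,0,0,0,0.6],
    [0,0,0,0,0,0,0.6]
  ]
}}

```text
t: 9.85
eef_pos: [0.4521, -0.0029, 0.1824]
tool_rot: [0.005, 0.059, 0.998, 0.002]
contact_force: [0.8, 0.2, -0.8]
gripper_width: 0.604
grasp_force: 0.0
```

```bash
python3 st.py
python3 - <<'E'
from h import *
from station import bot
d={n:bot.read_camera(n) for n in("scene","side")}
pickle.dump(d,open("cam3.pkl","wb"))
a=d["side"]["img"][130:300,190:400,::-1]
cv2.imwrite("pics/sq2.png",cv2.resize(a,None,fx=3.3,fy=3.3,interpolation=cv2.INTER_CUBIC))
E
```

```text
t 9.85 pos [ 0.4521 -0.0029  0.1824] jig 0.0059 0.0939 yhead 83.22 Fjig 0.3 -0.8 -0.8
```

View pics/sq2.png

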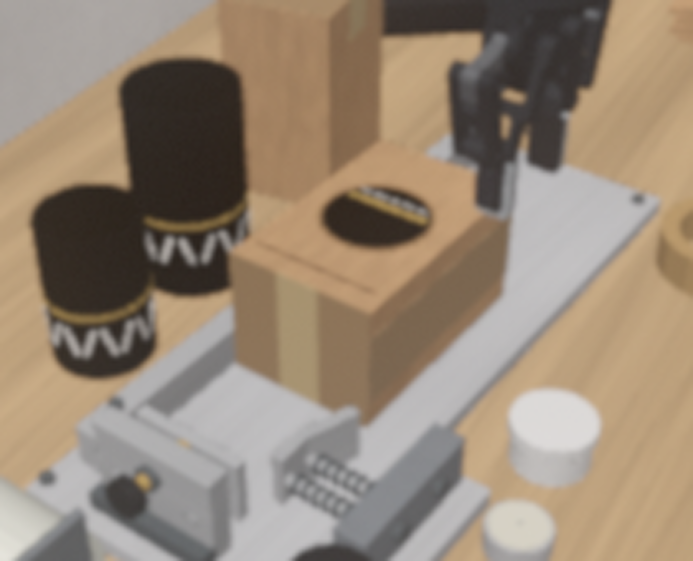

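The carton's front bottom corners are at about (236,366) and (368,420) in this crop; the left one meets the foot of the fence.

Run:
```python
from h import *
d=pickle.load(open("cam3.pkl","rb"))["side"]
c=np.array([.5446,-.0198]); a=np.radians(83.2); u=np.array([np.cos(a),np.sin(a)]); v=np.array([-u[1],u[0]])
for x,y,z in [(236,366,.015),(368,420,.015),(503,297,.015),(371,313,.105),(510,220,.105),(231,255,.105)]:
    p=ray(d,190+(x-1)/3.3,130+(y-1)/3.3,z)[:2]-c; print(x,y,(p@u).round(4),(p@v).round(4))
```

```text
236 366 0.0933 -0.0496
368 420 0.0845 0.0481
503 297 -0.0709 0.0526
371 313 0.0908 0.0533
510 220 -0.0364 0.07
231 255 0.0941 -0.0472
```

Within measuring error it is against the fence. Next I'll go behind the rear end, fingers across the jig.

{"method": "jog_arm", "body": {
  "deltas": [
    [0,-0.014,0,0,0,-0.142,0.6],
    [0.008,-0.014,0,0,0,-0.142,0.6],
    [0.008,-0.014,0,0,0,-0.142,0.6],
    [0.008,-0.014,0,0,0,-0.142,0.6],
    [0.008,-0.014,0,0,0,-0.142,0.6],
    [0.008,-0.014,0,0,0,-0.142,0.6],
    [0.008,-0.014,0,0,0,-0.142,0.6],
    [0.008,-0.014,0,0,0,-0.142,0.6],
    [0.008,-0.014,0,0,0,-0.142,0.6],
    [0.008,-0.0105,0,0,0,-0.142,0.6]
  ]
}}

```text
t: 10.95
eef_pos: [0.52, -0.1405, 0.1762]
tool_rot: [-0.001, 0.698, 0.716, -0.001]
contact_force: [0.4, 0.3, 0.1]
gripper_width: 0.6
grasp_force: 0.0
```

{"method": "jog_arm", "body": {
  "deltas": [
    [0.009,0,0,0,0,-0.142,0.6],
    [0,0,0,0,0,0,0.6],
    [0,0,0,0,0,0,0.6]
  ]
}}

```text
t: 11.25
eef_pos: [0.5288, -0.1393, 0.1765]
tool_rot: [-0.001, 0.743, 0.669, -0.001]
contact_force: [-0.9, -0.2, 0.1]
gripper_width: 0.599
grasp_force: 0.0
```

```bash
python3 st.py
```

```text
t 11.25 pos [ 0.5288 -0.1393  0.1765] jig -0.1205 0.0016 yhead -6.02 Fjig -0.3 0.8 0.1
```

{"method": "jog_arm", "body": {
  "deltas": [
    [0.005,-0.0006,-0.03,0,0,-0.013,0.6],
    [0,0,-0.03,0,0,0,0.6],
    [0,0,-0.03,0,0,0,0.6],
    [0,0,-0.016,0,0,0,0.6],
    [0,0,0,0,0,0,0.6],
    [0.0006,0.005,0,0,0,0,0.6],
    [0.0006,0.005,0,0,0,0,0.6],
    [0.0006,0.005,0,0,0,0,0.6],
    [0.0006,0.005,0,0,0,0,0.6],
    [0.0006,0.005,0,0,0,0,0.6]
  ]
}}

```text
t: 12.25
eef_pos: [0.5381, -0.1144, 0.0722]
tool_rot: [0.0, 0.749, 0.663, 0.0]
contact_force: [0.2, -0.4, 1.0]
gripper_width: 0.599
grasp_force: 0.0
```

```bash
python3 st.py
```

```text
t 12.25 pos [ 0.5381 -0.1144  0.0722] jig -0.0947 -0.0047 yhead -6.95 Fjig -0.4 -0.2 1.0
```

{"method": "jog_arm", "body": {
  "deltas": [
    [0.0006,0.005,0,0,0,0,0.6],
    [0.0006,0.005,0,0,0,0,0.6],
    [0.0006,0.005,0,0,0,0,0.6],
    [0.0006,0.005,0,0,0,0,0.6],
    [0.0006,0.005,0,0,0,0,0.6],
    [0.0006,0.005,0,0,0,0,0.6]
  ]
}}

```text
t: 12.85
eef_pos: [0.5412, -0.085, 0.0717]
tool_rot: [0.0, 0.749, 0.663, -0.0]
contact_force: [-2.2, -4.1, 0.7]
gripper_width: 0.603
grasp_force: 0.0
```

{"method": "jog_arm", "body": {
  "deltas": [
    [0.0006,0.004,0,0,0,0,0.6],
    [0.0006,0.004,0,0,0,0,0.6],
    [0.0005,0.004,0,0,0,0,0.6],
    [0.0005,0.004,0,0,0,0,0.6]
  ]
}}

```text
t: 13.25
eef_pos: [0.5432, -0.0697, 0.0717]
tool_rot: [0.0, 0.749, 0.663, -0.0]
contact_force: [-2.7, -6.8, 2.8]
gripper_width: 0.602
grasp_force: 0.0
```

{"method": "jog_arm", "body": {
  "deltas": [
    [0.0005,0.004,0,0,0,0,0.6],
    [0.0005,0.004,0,0,0,0,0.6],
    [0.0005,0.004,0,0,0,0,0.6]
  ]
}}

```text
t: 13.55
eef_pos: [0.5443, -0.0589, 0.0718]
tool_rot: [0.001, 0.749, 0.662, -0.001]
contact_force: [-4.0, -8.3, 3.2]
gripper_width: 0.6
grasp_force: 0.0
```

```bash
python3 st.py
```

```text
t 13.55 pos [ 0.5443 -0.0589  0.0718] jig -0.0388 -0.0044 yhead -7.05 Fjig -8.7 3.0 3.2
```

{"method": "jog_arm", "body": {
  "deltas": [
    [0.0004,0.003,0,0,0,0,0.6],
    [0.0004,0.003,0,0,0,0,0.6],
    [0.0004,0.003,0,0,0,0,0.6]
  ]
}}

```text
t: 13.85
eef_pos: [0.5453, -0.0505, 0.0718]
tool_rot: [0.001, 0.749, 0.662, -0.001]
contact_force: [-4.1, -10.9, 3.0]
gripper_width: 0.601
grasp_force: 0.0
```

{"method": "jog_arm", "body": {
  "deltas": [
    [0.0004,0.003,0,0,0,0,0.6],
    [0.0004,0.003,0,0,0,0,0.6],
    [0.0004,0.003,0,0,0,0,0.6]
  ]
}}

```text
t: 14.15
eef_pos: [0.5465, -0.0407, 0.0717]
tool_rot: [0.0, 0.749, 0.662, -0.001]
contact_force: [-3.4, -7.1, 1.1]
gripper_width: 0.6
grasp_force: 0.0
```

```bash
python3 st.py
```

```text
t 14.15 pos [ 0.5465 -0.0407  0.0717] jig -0.0205 -0.0043 yhead -7.05 Fjig -7.5 2.5 1.1
```

The force dropped, so the carton is past the lead-in. Now on towards the plate.

{"method": "jog_arm", "body": {
  "deltas": [
    [0.0004,0.003,0,0,0,0,0.6],
    [0.0004,0.003,0,0,0,0,0.6],
    [0.0004,0.003,0,0,0,0,0.6],
    [0.0004,0.003,0,0,0,0,0.6],
    [0.0004,0.003,0,0,0,0,0.6],
    [0.0004,0.003,0,0,0,0,0.6]
  ]
}}

```text
t: 14.75
eef_pos: [0.5492, -0.0225, 0.0717]
tool_rot: [0.0, 0.749, 0.662, -0.001]
contact_force: [-1.8, -6.7, 1.8]
gripper_width: 0.602
grasp_force: 0.0
```

{"method": "jog_arm", "body": {
  "deltas": [
    [0.0002,0.002,0,0,0,0,0.6],
    [0.0002,0.002,0,0,0,0,0.6]
  ]
}}

```text
t: 14.95
eef_pos: [0.5496, -0.0185, 0.0717]
tool_rot: [0.0, 0.749, 0.662, -0.001]
contact_force: [-3.4, -7.1, 1.5]
gripper_width: 0.6
grasp_force: 0.0
```

{"method": "jog_arm", "body": {
  "deltas": [
    [0.0002,0.0015,0,0,0,0,0.6],
    [0.0002,0.0015,0,0,0,0,0.6]
  ]
}}

```text
t: 15.15
eef_pos: [0.55, -0.0155, 0.0717]
tool_rot: [0.0, 0.749, 0.662, -0.001]
contact_force: [-1.9, -7.8, 1.6]
gripper_width: 0.601
grasp_force: 0.0
```

{"method": "jog_arm", "body": {
  "deltas": [
    [0.0002,0.0015,0,0,0,0,0.6],
    [0.0002,0.0015,0,0,0,0,0.6]
  ]
}}

```text
t: 15.35
eef_pos: [0.5505, -0.0126, 0.0717]
tool_rot: [0.0, 0.749, 0.662, -0.001]
contact_force: [-1.3, -7.6, 1.7]
gripper_width: 0.598
grasp_force: 0.0
```

{"method": "jog_arm", "body": {
  "deltas": [
    [0.0002,0.0015,0,0,0,0,0.6],
    [0.0002,0.0015,0,0,0,0,0.6]
  ]
}}

```text
t: 15.55
eef_pos: [0.5508, -0.01, 0.0717]
tool_rot: [0.001, 0.749, 0.662, -0.001]
contact_force: [-3.1, -11.2, 2.5]
gripper_width: 0.599
grasp_force: 0.0
```

{"method": "jog_arm", "body": {
  "deltas": [
    [0.0002,0.0015,0,0,0,0,0.6],
    [0,0,0,0,0,0,0.6]
  ]
}}

```text
t: 15.75
eef_pos: [0.5508, -0.0101, 0.0719]
tool_rot: [0.001, 0.749, 0.662, -0.002]
contact_force: [-2.6, -11.3, 2.2]
gripper_width: 0.6
grasp_force: 0.0
```

The carton stops advancing, so it is on the plate. I'll press harder in small steps.

{"method": "jog_arm", "body": {
  "deltas": [
    [0.0001,0.001,0,0,0,0,0.6],
    [0,0,0,0,0,0,0.6]
  ]
}}

```text
t: 15.95
eef_pos: [0.5508, -0.0101, 0.0719]
tool_rot: [0.002, 0.75, 0.662, -0.002]
contact_force: [-2.9, -13.9, 3.7]
gripper_width: 0.6
grasp_force: 0.0
```

{"method": "jog_arm", "body": {
  "deltas": [
    [0.0001,0.001,0,0,0,0,0.6],
    [0,0,0,0,0,0,0.6]
  ]
}}

```text
t: 16.15
eef_pos: [0.5508, -0.01, 0.0721]
tool_rot: [0.002, 0.75, 0.662, -0.002]
contact_force: [-4.7, -16.5, 4.4]
gripper_width: 0.598
grasp_force: 0.0
```

{"method": "jog_arm", "body": {
  "deltas": [
    [0.0001,0.001,0,0,0,0,0.6],
    [0,0,0,0,0,0,0.6],
    [0,0,0,0,0,0,0.6]
  ]
}}

```text
t: 16.45
eef_pos: [0.5508, -0.0099, 0.0721]
tool_rot: [0.002, 0.75, 0.661, -0.002]
contact_force: [-4.2, -19.7, 4.5]
gripper_width: 0.602
grasp_force: 0.0
```

{"method": "jog_arm", "body": {
  "deltas": [
    [0,0,0,0,0,0,0.6],
    [0,0,0,0,0,0,0.6],
    [0,0,0,0,0,0,0.6],
    [0,0,0,0,0,0,0.6],
    [0,0,0,0,0,0,0.6],
    [0,0,0,0,0,0,0.6],
    [0,0,0,0,0,0,0.6],
    [0,0,0,0,0,0,0.6]
  ]
}}

```text
t: 17.25
eef_pos: [0.5508, -0.01, 0.0721]
tool_rot: [0.002, 0.75, 0.661, -0.002]
contact_force: [-4.6, -19.2, 5.1]
gripper_width: 0.598
grasp_force: 0.0
```

{"method": "jog_arm", "body": {
  "deltas": [
    [-0.0003,-0.003,0,0,0,0,0.6],
    [-0.0003,-0.003,0,0,0,0,0.6],
    [-0.001,-0.01,0,0,0,0,0.6],
    [-0.003,-0.03,0,0,0,0,0.6],
    [-0.003,-0.03,0,0,0,0,0.6],
    [0,0,0.04,0,0,0,0.6],
    [0,0,0.04,0,0,0,0.6],
    [0,0,0.04,0,0,0,0.6],
    [-0.003,-0.03,0.02,0,0,0,0.6],
    [0,0,0,0,0,0,0.6]
  ]
}}

```text
t: 18.25
eef_pos: [0.5427, -0.1135, 0.2155]
tool_rot: [0.003, 0.75, 0.661, 0.002]
contact_force: [0.3, -0.9, 0.1]
gripper_width: 0.599
grasp_force: 0.0
```

```bash
python3 st.py
python3 - <<'E'
from h import *
from station import bot
a=bot.read_camera("side")["img"][130:330,180:400,::-1]
b=bot.read_camera("scene")["img"][130:330,170:390,::-1]
cv2.imwrite("pics/fin.png",cv2.resize(np.hstack([a,b]),None,fx=1.8,fy=1.8,interpolation=cv2.INTER_CUBIC))
E
```

```text
t 18.25 pos [ 0.5427 -0.1135  0.2155] jig -0.0932 -0.0092 yhead -7.21 Fjig -0.9 -0.4 0.1
```

View pics/fin.png

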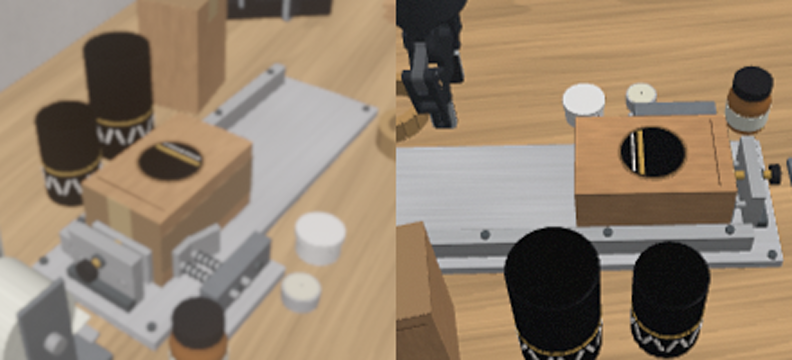

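The carton lies window up, flush against the end stop's plate (right edge at about (733,190)) and along the fence, with the shoe bearing on its side. The bystanders have not moved and the tool is clear.

```bash
python3 -c "from station import bot; print(bot.hand_in())"
```

```text
the job is handed in; nothing more can be done
None
```

Handed in at about 18 s of the 72 s allowed: the carton was toppled window up, squared to the fence, slid past the guide and held against the plate at about 20 N for a second, and the last picture shows it still home with the tool clear and the things around the jig where they were.

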